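# Dispense one dishwasher tablet and trap it in the chute

## Task

Press the orange key of the tablet dispenser fully down so that the lowest dishwasher tablet pops out, and have your other finger standing in the chute to trap the tablet before it slides off the open end. Then let the key come all the way up again, so that the next tablet drops home, while that finger still stops the tablet in the chute. Finish like this, still holding the tablet back with the finger: dispense only one, do not lift, pinch or crush it, and leave the timer, cup and label roll where they are.

Things in the scene. Friction and masses are not known exactly. Their poses are not given: they have to be found in the camera images.
- dispenser: Grey and steel tablet dispenser fixed to the bench, 205 x 114 mm, 128 mm high. Origin on the bench under the middle of its clear upright magazine (45 x 49 mm, seat 50 mm above the bench, top at 128 mm). A chute runs from the magazine along the dispenser's own -x (at yaw 0 towards the robot); the key stands beside the chute on its -y side.
- key_top (a point): Centre of the flat top of the orange key, 40 mm along the chute x 36 mm across, 94 mm in front of the dispenser's origin and 53 mm to its -y side; 41 mm above the bench when the key is up, 32 mm when fully down.
- key (a joint): Travel of the key, m: 0 up, 0.009 fully down. Presses straight down against a spring (2.4 N at first, 6 N fully down, some N more while driving the tablet) and comes up by itself. A rubber pusher behind the lowest tablet moves 4.2 mm per mm of key: the tablet tips into the chute in about the last 2 mm. When the key comes up the pusher draws back and the next tablet drops on to the seat.
- chute_stop (a point): Point on the middle line of the chute's floor, level with the key's centre and 53 mm from it, 23 mm above the bench: a good place for the trapping finger. A tablet stopped by a fingertip here has its leading top edge about 50 mm above the bench, so a fingertip just over the raised key (43 mm) still blocks it; with the key fully down (fingertips at 32 mm) it clears the chute's floor by about 5 mm.
- chute_end (a point): Middle of the chute floor's open lower end, 140 mm in front of the dispenser's origin, 6 mm above the bench. The slippery steel chute, 44 mm wide inside with 14 mm cheeks, starts 20 mm in front of that origin at a height of 50 mm and slopes down at 20 degrees: a tablet that nothing stops runs off this end in under half a second.
- tablet_1_mid (a point): The lowest of three stacked tablets: dishwasher tablet, blue over white, 34 mm along the chute, 38 mm across, 22 mm high, 45 g, slippery; this point is its middle. It lies on the seat, 61 mm above the bench; this is the one to dispense.
- tablet_2_mid (a point): The middle tablet, the same kind: dishwasher tablet, blue over white, 34 mm along the chute, 38 mm across, 22 mm high, 45 g, slippery; this point is its middle. It starts 83 mm above the bench and drops to 61 mm when the key has come up.
- tablet_1: The lowest tablet again, origin at the centre of its underside (50 mm above the bench at the start), z up.
- timer: Round white kitchen timer with red dial, 69 mm across, 50 mm high, standing on the bench to the dispenser's -y side. Leave it alone. Origin at its underside.
- cup: White espresso cup standing mouth down, 64 x 93 x 51 mm with its handle, to the dispenser's +y side. Leave it alone. Origin at its underside.
- label_roll: Cream roll of date labels lying flat, 61 mm across, 25 mm high, to the +y side of the chute. Leave it alone. Origin at its underside.

How it is judged (in metres and radians):
On the way, in this order (a step that is already met when the one before it is completed fails the run):
1. the key is pressed down (value of joint key above 0.006 m), for 0.02 s.
2. the popped tablet is stopped in the chute by a finger (contact force between the fingers and tablet_1 above 0.01 N and x of tablet_1_mid in the frame of dispenser between -0.13 and -0.035 m and linear speed of tablet_1 below 0.03 m/s), for 0.2 s.
At the end, for the whole second after the job is handed in: Key fully up again (within 2 mm), the first tablet at rest in the chute between its cheeks, its middle 35 to 130 mm in front of the magazine's middle, leaning on a finger that holds it back; the next tablet lies flat on the seat inside the magazine (within 5 mm of its height, at most 12 mm forward) (value of joint key below 0.002 m and contact force between the fingers and tablet_1 above 0.01 N and x of tablet_1_mid in the frame of dispenser between -0.13 and -0.035 m and y of tablet_1_mid in the frame of dispenser between -0.015 and 0.015 m and linear speed of tablet_1 below 0.02 m/s and z of tablet_2_mid in the frame of dispenser below 0.066 m and x of tablet_2_mid in the frame of dispenser above -0.012 m); the arm keeps its last pose, push and grip.
It fails at once if the tablet slides off the chute (x of tablet_1_mid in the frame of dispenser below -0.145 m or y of tablet_1_mid in the frame of dispenser above 0.03 m or y of tablet_1_mid in the frame of dispenser below -0.03 m).
It fails at once if the tablet is lifted (z of tablet_1_mid in the frame of dispenser above 0.075 m).
It fails at once if the tablet is pinched or crushed (contact force between the fingers and tablet_1 above 12 N).
It fails at once if a second tablet comes out of the magazine (x of tablet_2_mid in the frame of dispenser below -0.025 m or z of tablet_2_mid in the frame of dispenser above 0.12 m).
It fails at once if the timer, cup or label roll is moved (distance of any of timer, cup, label_roll from where it was at the start of the episode above 0.02 m).
It also fails if it takes over 29 s, if anything falls off the work surface, if the arm or the gripper's body presses on something with over 40 N, if the wrist force passes 120 N, or if a joint passes its speed limit or range.

## Robot

A 6-joint arm with a two-finger parallel gripper is mounted at the origin on a cart in front of the work surface, level with it; the furniture and walls round the work are solid. World frame = base frame: x ahead of the robot, y to its left, z up, the work surface at z = 0. Lengths are in m, angles in degrees, forces in N, time in s.
With the tool pointing down it reaches from about 0.25 to 0.725 m from the base axis. Payload 9.7 kg.
Tool frame: the origin (TCP) lies between the finger pads; the fingertips stand 25 mm ahead of it and the grasp point (between the pads) lies 6 mm ahead of it; z points along the fingers, y is the line along which they close (so a half turn about z gives the same grasp; the last joint's range is limited). The gripper opens to 85 mm and grips with 20 to 120 N. Pads are 22 mm wide; open, the fingers measure 114 mm over their backs; the gripper's body (76 mm by 85 mm) begins 54 mm behind the grasp point. The pads swing forward as they close: fully open they stand 13 mm farther back than shut.
Start: joints at [-65.432, 4.979, 10.078, 95.1, 0, 90], TCP at [0.229, -0.5, 0.256] pointing down, gripper open.
Joint ranges: [-179.16, 179.16], [-48.56, 103.87], [-65.8, 70.77], [-126.05, 130.52], [-82.76, 87.17], [-180, 180]. Speed limits (degrees/s): [127.2, 127.2, 147.25, 180, 180, 180].

## Interface

Orientations are given as [roll, pitch, yaw] about the fixed x, y, z axes, in that order (R = Rz(yaw) Ry(pitch) Rx(roll)).
In Python, from workcell import bot, vision gives the robot as it stands (bot), with the cameras (vision).
- The arm moves only by the tool jog_arm, called after "Call:" as name(argument=value, ...) on one line, values as JSON. Schema: {"type":"object","properties":{"increments":{"type":"object","properties":{"steps":{"type":"array","items":{"type":"array","items":{"type":"number"},"minItems":5,"maxItems":5},"minItems":1,"maxItems":5}},"additionalProperties":false,"required":["steps"]},"grip_n":{"type":"number"},"only":{"type":"string"},"quiet":{"type":"boolean"},"lines":{"type":"string"}},"required":["increments"],"additionalProperties":false}. increments is an object whose key "steps" holds a list of rows, 1 to 5 of them, each of 5 numbers: dx, dy, dz in m, then a turn about the tool's z in degrees, then the finger opening in m; each row is the pose to reach, as a shift and turn from the pose commanded when the call began, along the tool's axes at that moment; what a row does not reach only later rows make up. A row lasts 1/12 s, in which the tool goes at most 0.0417 m and 7.16 degrees, less where a joint would pass 70% of its speed; a pose out of reach is approached as far as the arm can. The fingers move at their own pace and stop on an object; grip_n is the grip in N (left out, the last holds). Time passes only in rows, so rows that do not move let the fingers close. The tool returns the time, the measured TCP pose, the force, the opening and the grip force at its end. only (a regular expression) keeps the lines of the reply that match it, lines (a string "A,B") keeps lines A to B, and quiet returns only ok. Input that does not fit is refused with a message, and nothing moves.
- bot.get_obs(): the state, without advancing time (a new reading comes with each control period).
- vision.camera(name): name is "scene" or "top"; returns the picture (400x640x3 uint8, blue, green, red); there is no depth.
- vision.camera_info(name): a dict with "mtx" (3x3 intrinsics, pixels), "k1" (the pictures are not rectified: a ray, as slopes to the right and down, at radius r is drawn at 1 + k1 r^2 times it, then the intrinsics apply), "extrinsics" (4x4, takes a point from camera to world coordinates). Camera axes: x right, y down, z forward; pixel columns grow to the right and rows downward; lengths in m; the calibration is good to about 2 mm. A picture is of the moment at which its call begins. camera_info takes no time and is no camera call.
- bot.job_done(): hands the job in; it is judged then, once.
The state is a dict: "time": time; "q": joint angles; "qd": joint speeds; "joint_efforts": joint torques, N m; "ee_pos": TCP position; "tcp_rot": TCP orientation; "wrist_force": force on the tool from outside, world axes, zero at the start; "torque": the same for the moment, N m; "opening": finger opening in m; "grasp_force": force on a finger pad.
Only numpy, scipy, OpenCV 4.12 (cv2) and the standard library are available. Lean on these libraries where they do the work, as an engineer would, in place of code of your own. Each camera call takes 0.05 s, during which the arm holds its last target. There are 200 camera calls.

## Working session

There is one attempt and no reset: what is moved stays moved. The work goes in short steps, Python scripts to look and compute and a tool call to move; the robot and the scene stay as the last step left them, time stands still between calls to the robot, and variables do not carry over. Pictures are saved under pics/ and viewed, at most 10 in all, crops included, and the job is handed in when it is done.

```bash
ls; mkdir -p pics; python3 - <<'E'
from workcell import bot, vision
import cv2
for n in("scene","top"):
    cv2.imwrite(f"pics/{n}0.png",vision.camera(n)); i=vision.camera_info(n); print(n,i)
o=bot.get_obs(); print(o)
E
```

```text
pics
workcell.py
scene {'mtx': array([[364.26233191,   0.        , 320.28461716],
       [  0.        , 364.26233191, 201.5902471 ],
       [  0.        ,   0.        ,   1.        ]]), 'k1': 0.020048683338141624, 'extrinsics': array([[-0.4479475 , -0.6691058 ,  0.59299281,  0.07775941],
       [-0.89403245,  0.33003516, -0.30295672,  0.51732131],
       [ 0.00700162, -0.66586352, -0.74604072,  0.7119256 ],
       [ 0.        ,  0.        ,  0.        ,  1.        ]])}
top {'mtx': array([[392.19069274,   0.        , 318.12463575],
       [  0.        , 392.19069274, 195.73309873],
       [  0.        ,   0.        ,   1.        ]]), 'k1': 0.02995199445419872, 'extrinsics': array([[ 0.01580745, -0.98144597,  0.19108618,  0.41258458],
       [-0.99978724, -0.01298197,  0.01602935,  0.25729397],
       [-0.01325127, -0.1912989 , -0.98144237,  0.90487592],
       [ 0.        ,  0.        ,  0.        ,  1.        ]])}
{'time': 0.1, 'q': array([-6.54306082e+01,  5.00724659e+00,  1.00388846e+01,  9.50981134e+01,
       -7.75934441e-04,  9.00002518e+01]), 'qd': array([-0.01794488, -0.05474204,  0.14005715,  0.03479245, -0.14143214,
        0.0224896 ]), 'joint_efforts': array([-1.55956113e-03, -5.21559370e+01,  4.65654874e+01,  1.60272449e-02,
       -6.42261693e-05,  4.60825703e-06]), 'ee_pos': array([ 0.22861443, -0.50005129,  0.25565969]), 'tcp_rot': array([-1.79933525e+02,  7.76226033e-04,  2.45691409e+01]), 'wrist_force': array([ 0.03658946, -0.13104258,  0.12387841]), 'torque': array([-0.01214768,  0.03562277,  0.00338518]), 'grasp_force': 0.0, 'opening': 0.08550385510844663}
```

View pics/scene0.png

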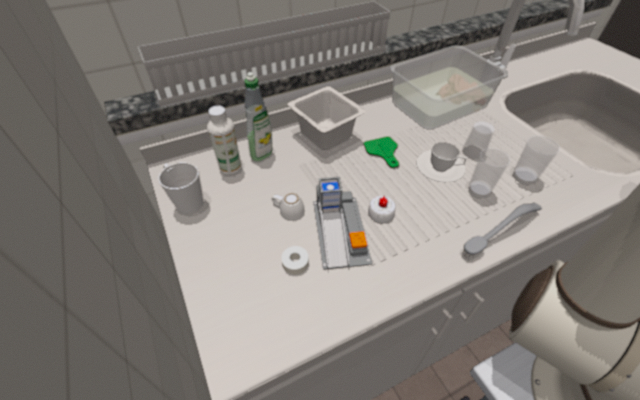

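View pics/top0.png

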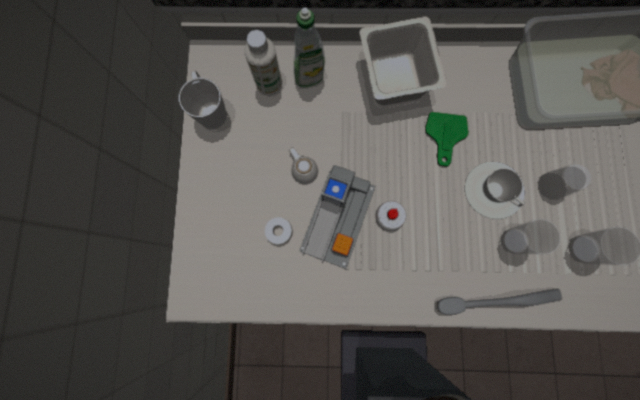

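The scene view shows the dispenser around (340,220), with its orange key at (358,241). In the top view, the key is at (343,244), the magazine at (338,185) and the chute end at about (315,250). I'll enlarge both.

```bash
python3 - <<'E'
import cv2,numpy as np
a=cv2.imread("pics/top0.png")[150:280,280:420]; b=cv2.imread("pics/scene0.png")[165:280,280:420]
a=cv2.resize(a,None,fx=4,fy=4,interpolation=cv2.INTER_CUBIC); b=cv2.resize(b,None,fx=4,fy=4,interpolation=cv2.INTER_CUBIC)
cv2.imwrite("pics/a.png",a);cv2.imwrite("pics/b.png",b)
for n in("top","scene"):
    h=cv2.cvtColor(cv2.imread(f"pics/{n}0.png"),cv2.COLOR_BGR2HSV)
    m=cv2.inRange(h,(8,200,215 if n=="x" else 120),(22,255,255)); c,l,s,ct=cv2.connectedComponentsWithStats(m); print(n,s[1:],ct[1:])
E
```

```text
top [[333 235  19  19 244]] [[342.16393443 244.01229508]]
scene [[350 232  16  16 210]] [[357.6047619  239.55714286]]
```

View pics/a.png

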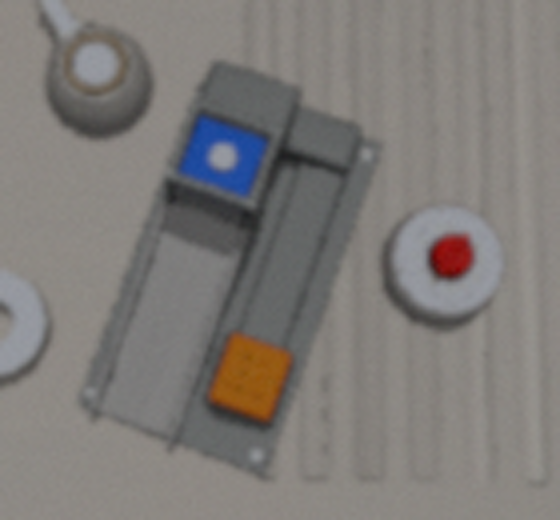

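View pics/b.png

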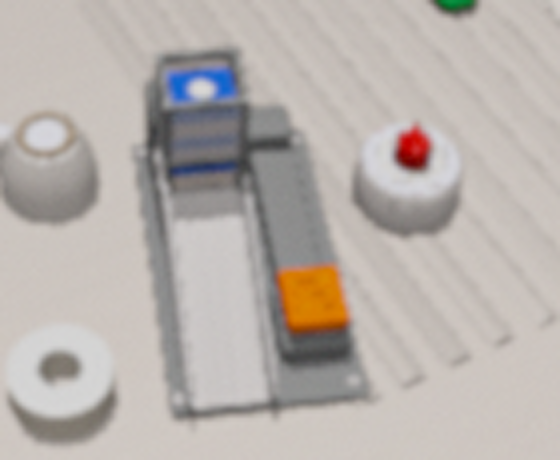

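The enlarged top crop shows the key centre at about (250,375), the blue tablet's white spot at (223,156) and the base screws at (367,154), (257,455) and (91,393). In the scene crop, the key is at (314,298), the spot at (202,89) and the screws at (297,135), (353,380) and (180,397).

```bash
cat >h.py <<'E'
import numpy as np,cv2
from workcell import bot, vision
from scipy.optimize import least_squares
def ray(n,u,v):
    i=vision.camera_info(n);K=i["mtx"];T=i["extrinsics"]
    p=cv2.undistortPoints(np.array([[[u,v]]],float),K,np.array([i["k1"],0,0,0.]))[0,0]
    return T[:3,3],T[:3,:3]@np.r_[p,1]
def proj(n,P):
    i=vision.camera_info(n);T=np.linalg.inv(i["extrinsics"])
    return cv2.projectPoints(np.atleast_2d(P).astype(float),cv2.Rodrigues(T[:3,:3])[0],T[:3,3],i["mtx"],np.array([i["k1"],0,0,0.]))[0][:,0]
def tri(a,b):
    f=lambda X:np.r_[proj("top",X)[0]-a,proj("scene",X)[0]-b]
    r=least_squares(f,[.4,.2,.05]);return r.x,np.abs(r.fun).max()
A=lambda x,y:np.array([(x+.5)/4-.5+280,(y+.5)/4-.5+150])
B=lambda x,y:np.array([(x+.5)/4-.5+280,(y+.5)/4-.5+165])
def disp(p,P):
    c,s=np.cos(p[2]),np.sin(p[2]);P=np.atleast_2d(P)
    return np.c_[p[0]+c*P[:,0]-s*P[:,1],p[1]+s*P[:,0]+c*P[:,1],P[:,2]]
E
python3 - <<'E'
from h import *
D=dict(key=((250,375),(314,298)),spot=((223,156),(202,89)),s1=((367,154),(297,135)),s2=((257,455),(353,380)),s3=((91,393),(180,397)))
X={}
for k,(a,b) in D.items():
    X[k],e=tri(A(*a),B(*b));print(k,X[k].round(4),round(e,2))
d=X["s1"]-X["s2"];print("yaw s",np.degrees(np.arctan2(d[1],d[0])))
d=X["s3"]-X["s2"];print("yaw s",np.degrees(np.arctan2(-d[0],d[1])))
M={"key":(-.094,-.053,.041),"spot":(0,0,.116)}
def f(p):
    r=[]
    for k in M:
        P=disp(p,M[k]);r+=[proj("top",P)[0]-A(*D[k][0]),proj("scene",P)[0]-B(*D[k][1])]
    return np.ravel(r)
r=least_squares(f,[.45,.2,-.2]);p=r.x;print(p,np.degrees(p[2]),r.fun.round(1))
print("key,stop,end",disp(p,[(-.094,-.053,.041),(-.094,0,.023),(-.14,0,.006)]).round(4))
E
```

```bash
cat >t.py <<'E'
import sys,numpy as np
from workcell import bot, vision
from scipy.spatial.transform import Rotation as R
o=bot.get_obs();r=R.from_euler("xyz",o["tcp_rot"],degrees=True)
x,y,z=map(float,sys.argv[1:4])
print("shift",r.inv().apply(np.array([x,y,z])-o["ee_pos"]).round(4),"turn",round(o["tcp_rot"][2]+20,2),"pose",o["ee_pos"].round(4),o["tcp_rot"].round(2),"t",o["time"],"F",o["wrist_force"].round(2),"open",round(o["opening"],4))
E
python3 t.py .4836 .2428 .2
```

```text
shift [ 0.5408 -0.5695  0.0563] turn 44.57 pose [ 0.2286 -0.5001  0.2557] [-179.93    0.     24.57] t 0.1 F [ 0.04 -0.13  0.12] open 0.0855
```

Call:
jog_arm(increments={"steps": [[0.028,-0.029,0,7,0.038],[0.056,-0.058,0,14,0.038],[0.084,-0.088,0,21,0.038],[0.112,-0.118,0,28,0.038],[0.14,-0.147,0,35,0.038]]}, grip_n=40)

```text
time: 0.52
ee_pos: [0.2926, -0.3134, 0.256]
tcp_rot: [-180.0, 0.0, -9.5]
wrist_force: [0.2, 1.1, 0.9]
opening: 0.0381
grasp_force: 0.0
```

```bash
python3 t.py .4836 .2428 .2
```

```text
shift [ 0.0967 -0.5801  0.0562] turn 10.52 pose [ 0.2926 -0.3134  0.256 ] [-1.7998e+02  2.0000e-02 -9.4800e+00] t 0.5167 F [0.18 1.08 0.85] open 0.0381
```

Call:
jog_arm(increments={"steps": [[0.0066,-0.04,0,5,0.038],[0.0132,-0.08,0,9.6,0.038],[0.02,-0.12,0,9.6,0.038],[0.0265,-0.16,0,9.6,0.038],[0.033,-0.2,0,9.6,0.038]]})

```text
time: 0.93
ee_pos: [0.3569, -0.1212, 0.2563]
tcp_rot: [180.0, -0.0, -18.8]
wrist_force: [0.4, -0.5, 0.2]
opening: 0.0377
grasp_force: 0.0
```

```bash
python3 t.py .4836 .2428 .2
```

```text
shift [ 0.0029 -0.3854  0.0563] turn 1.25 pose [ 0.3569 -0.1212  0.2563] [ 1.800e+02 -2.000e-02 -1.875e+01] t 0.9333 F [ 0.42 -0.53  0.24] open 0.0377
```

Call:
jog_arm(increments={"steps": [[0,-0.04,0,0,0.038],[0,-0.08,0,0,0.038],[0,-0.12,0,0,0.038],[0,-0.16,0,0,0.038],[0,-0.2,0,0,0.038]]})

```text
time: 1.35
ee_pos: [0.3694, -0.1006, 0.2562]
tcp_rot: [-178.3, 0.1, -16.3]
wrist_force: [-0.3, -0.3, 0.3]
opening: 0.0381
grasp_force: 0.0
```

```bash
python3 t.py .4836 .2428 .2
```

```text
shift [ 0.013  -0.3598  0.067 ] turn 3.65 pose [ 0.3694 -0.1006  0.2562] [-1.7828e+02  6.0000e-02 -1.6350e+01] t 1.35 F [-0.33 -0.3   0.29] open 0.0381
```

```bash
python3 -c "
from workcell import bot, vision
o=bot.get_obs();print(o['q'].round(2),o['qd'].round(1))"
```

```text
[-16.4  -17.62 -10.52  97.16   1.72 179.95] [-0.1  1.5  1.1 -0.4  0.3 -0.1]
```

Call:
jog_arm(increments={"steps": [[0,0,0,0,0.038],[0,0,0,0,0.038]]})

```text
time: 1.52
ee_pos: [0.3693, -0.1006, 0.2562]
tcp_rot: [-178.3, 0.1, -16.4]
wrist_force: [0.3, 0.3, 0.5]
opening: 0.038
grasp_force: 0.0
```

```bash
python3 t.py .4836 .2428 .2; python3 -c "
from workcell import bot, vision
o=bot.get_obs();print(o['q'].round(2),o['qd'].round(1),o['joint_efforts'].round(1))"
```

```text
shift [ 0.013  -0.3598  0.0671] turn 3.65 pose [ 0.3693 -0.1006  0.2562] [-1.7827e+02  6.0000e-02 -1.6350e+01] t 1.5167 F [0.28 0.33 0.54] open 0.038
[-16.41 -17.63 -10.52  97.17   1.73 179.95] [ 0.3 -0.1 -0.1  0.1  0.1  0.1] [  0.1 -26.8  46.2  -0.    0.1   0. ]
```

Joint 6 has reached its range limit, so I'll use the half-turn-equivalent grasp at yaw 160.

```bash
sed -i 's/round(o\["tcp_rot"\]\[2\]+20,2)/round(((o["tcp_rot"][2]-160+180)%360)-180,2)/' t.py
```

Call:
jog_arm(increments={"steps": [[0,0,0,-7,0.038],[0,0,0,-14,0.038],[0,0,0,-21,0.038],[0,0,0,-28,0.038],[0,0,0,-35,0.038]]})

```text
time: 1.93
ee_pos: [0.3693, -0.1003, 0.2563]
tcp_rot: [-178.6, -1.0, 19.0]
wrist_force: [-0.8, -0.0, 0.2]
opening: 0.0382
grasp_force: 0.0
```

```bash
python3 t.py .4836 .2428 .2
```

```text
shift [ 0.2188 -0.2856  0.0672] turn -140.98 pose [ 0.3693 -0.1003  0.2563] [-178.56   -0.97   19.02] t 1.9333 F [-0.83 -0.03  0.23] open 0.0382
```

Call:
jog_arm(increments={"steps": [[0.022,-0.028,0,-7,0.038],[0.044,-0.057,0,-14,0.038],[0.066,-0.086,0,-21,0.038],[0.088,-0.114,0,-28,0.038],[0.11,-0.143,0,-35,0.038]]})

```text
time: 2.35
ee_pos: [0.4279, 0.072, 0.262]
tcp_rot: [-179.4, -1.6, 54.0]
wrist_force: [0.5, -0.4, 1.0]
opening: 0.0381
grasp_force: 0.0
```

```bash
python3 t.py .4836 .2428 .2
```

```text
shift [ 0.1691 -0.0547  0.0674] turn -105.99 pose [0.4279 0.072  0.262 ] [-179.41   -1.64   54.01] t 2.35 F [ 0.53 -0.43  1.02] open 0.0381
```

Call:
jog_arm(increments={"steps": [[0.03,-0.01,0,-7,0.038],[0.06,-0.02,0,-14,0.038],[0.09,-0.03,0,-21,0.038],[0.12,-0.04,0,-28,0.038],[0.15,-0.05,0,-35,0.038]]})

```text
time: 2.77
ee_pos: [0.4764, 0.2224, 0.2666]
tcp_rot: [179.6, -1.7, 89.1]
wrist_force: [0.6, -0.9, -1.0]
opening: 0.0383
grasp_force: 0.0
```

Call:
jog_arm(increments={"steps": [[0,0,0,-7,0.038],[0,0,0,-14,0.038],[0,0,0,-21,0.038],[0,0,0,-28,0.038],[0,0,0,-35,0.038]]})

```text
time: 3.18
ee_pos: [0.4763, 0.2209, 0.2664]
tcp_rot: [178.7, -1.1, 124.1]
wrist_force: [-0.2, -0.2, 0.3]
opening: 0.0377
grasp_force: 0.0
```

Call:
jog_arm(increments={"steps": [[0,0,0,-7,0.038],[0,0,0,-14,0.038],[0,0,0,-21,0.038],[0,0,0,-28,0.038],[0,0,0,-35,0.038]]})

```text
time: 3.6
ee_pos: [0.4763, 0.2207, 0.2665]
tcp_rot: [178.3, -0.2, 159.0]
wrist_force: [0.8, -0.2, 0.6]
opening: 0.038
grasp_force: 0.0
```

```bash
python3 t.py .4836 .2428 .1
```

```text
shift [0.0005 0.0182 0.1671] turn -0.97 pose [0.4763 0.2207 0.2665] [178.28  -0.18 159.03] t 3.6 F [ 0.79 -0.15  0.59] open 0.038
```

Call:
jog_arm(increments={"steps": [[0,0.018,0.04,-1,0.038],[0,0.018,0.08,-1,0.038],[0,0.018,0.12,-1,0.038],[0,0.018,0.155,-1,0.038],[0,0.018,0.167,-1,0.038]]})

```text
time: 4.02
ee_pos: [0.4818, 0.2415, 0.0946]
tcp_rot: [178.6, -0.4, 159.7]
wrist_force: [-0.7, -0.2, 0.2]
opening: 0.0381
grasp_force: 0.0
```

Call:
jog_arm(increments={"steps": [[0,0,0,0,0.038]]})

```text
time: 4.1
ee_pos: [0.4824, 0.2419, 0.0971]
tcp_rot: [178.5, -0.4, 159.7]
wrist_force: [-0.1, -1.3, 0.7]
opening: 0.0378
grasp_force: 0.0
```

```bash
python3 t.py .4836 .2428 .1; python3 - <<'E'
from workcell import bot, vision
import cv2,numpy as np
a=vision.camera("top")[150:280,260:400];b=vision.camera("scene")[140:270,280:420]
cv2.imwrite("pics/c.png",cv2.resize(np.hstack([a,b]),None,fx=2.8,fy=2.8,interpolation=cv2.INTER_CUBIC))
E
```

```text
shift [-0.0008  0.0014 -0.0029] turn -0.28 pose [0.4824 0.2419 0.0971] [178.51  -0.38 159.72] t 4.1 F [-0.15 -1.34  0.75] open 0.0378
```

View pics/c.png

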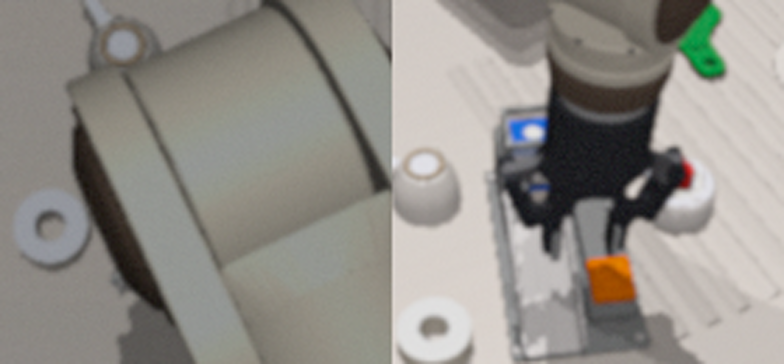

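The scene crop shows the two fingertips at (553,255) over the chute and (613,250) over the key's column. The top view is blocked by the arm. I'll check these positions against projection.

```bash
python3 - <<'E'
from h import *
from scipy.spatial.transform import Rotation as R
o=bot.get_obs();r=R.from_euler("xyz",o["tcp_rot"],degrees=True)
p=[.5809,.2350,np.radians(-20.2)]
for s in(1,-1):
    P=o["ee_pos"]+r.apply([0,s*.0265,.022]); d=P-[p[0],p[1],0]
    c,q=np.cos(p[2]),np.sin(p[2]);print("tip",P.round(4),"disp",round(c*d[0]+q*d[1],4),round(-q*d[0]+c*d[1],4),"crop",((proj("scene",P)[0]-[280,140])*2.8+[392,0]).round(0))
E
```

```text
tip [0.4938 0.2686 0.0807] disp -0.0933 0.0014 crop [545. 249.]
tip [0.4755 0.2189 0.0791] disp -0.0933 -0.0515 crop [612. 245.]
```

Call:
jog_arm(increments={"steps": [[0,0,0.015,0,0.038],[0,0,0.025,0,0.038],[0,0,0.03,0,0.038],[0,0,0.03,0,0.038]]})

```text
time: 4.53
ee_pos: [0.484, 0.244, 0.0704]
tcp_rot: [178.3, -0.2, 159.8]
wrist_force: [0.4, 0.3, -0.2]
opening: 0.0381
grasp_force: 0.0
```

Call:
jog_arm(increments={"steps": [[0,0,0.002,0,0.038],[0,0,0.004,0,0.038],[0,0,0.004,0,0.038]]})

```text
time: 4.78
ee_pos: [0.4841, 0.2443, 0.0665]
tcp_rot: [178.2, -0.1, 159.8]
wrist_force: [-0.6, -0.9, -1.1]
opening: 0.0378
grasp_force: 0.0
```

Call:
jog_arm(increments={"steps": [[0,0,0.002,0,0.038],[0,0,0.002,0,0.038]]})

```text
time: 4.95
ee_pos: [0.4843, 0.2444, 0.0645]
tcp_rot: [178.2, -0.1, 159.8]
wrist_force: [-0.6, -0.1, 2.4]
opening: 0.038
grasp_force: 1.2
```

Call:
jog_arm(increments={"steps": [[0,0,0.001,0,0.038],[0,0,0.002,0,0.038],[0,0,0.003,0,0.038],[0,0,0.004,0,0.038],[0,0,0.004,0,0.038]]})

```text
time: 5.37
ee_pos: [0.4843, 0.2444, 0.0604]
tcp_rot: [178.2, -0.1, 159.8]
wrist_force: [0.2, -0.4, 4.6]
opening: 0.0378
grasp_force: 2.1
```

Call:
jog_arm(increments={"steps": [[0,0,0.001,0,0.038],[0,0,0.002,0,0.038],[0,0,0.002,0,0.038]]})

```text
time: 5.62
ee_pos: [0.4843, 0.2444, 0.0584]
tcp_rot: [178.3, -0.1, 159.8]
wrist_force: [-0.1, -1.5, 4.9]
opening: 0.038
grasp_force: 2.5
```

Call:
jog_arm(increments={"steps": [[0,0,0.001,0,0.038],[0,0,0.002,0,0.038],[0,0,0.002,0,0.038]]})

```text
time: 5.87
ee_pos: [0.4843, 0.2444, 0.0565]
tcp_rot: [178.3, -0.1, 159.8]
wrist_force: [-0.4, -1.3, 5.9]
opening: 0.038
grasp_force: 2.9
```

Call:
jog_arm(increments={"steps": [[0,0,0.001,0,0.038],[0,0,0.002,0,0.038],[0,0,0.002,0,0.038],[0,0,0.002,0,0.038]]})

```text
time: 6.2
ee_pos: [0.4844, 0.2445, 0.0562]
tcp_rot: [178.2, -0.1, 159.8]
wrist_force: [-5.1, -3.2, 19.2]
opening: 0.0381
grasp_force: 9.7
```

```bash
python3 - <<'E'
from workcell import bot, vision
import cv2,numpy as np
b=vision.camera("scene")[140:270,280:420]
cv2.imwrite("pics/d.png",cv2.resize(b,None,fx=4,fy=4,interpolation=cv2.INTER_CUBIC))
E
python3 t.py .4836 .2428 .1
```

```text
shift [ 0.0002 -0.0005 -0.0438] turn -0.23 pose [0.4844 0.2445 0.0562] [ 1.7822e+02 -8.0000e-02  1.5977e+02] t 6.25 F [-5.04 -2.16 19.25] open 0.0381
```

View pics/d.png

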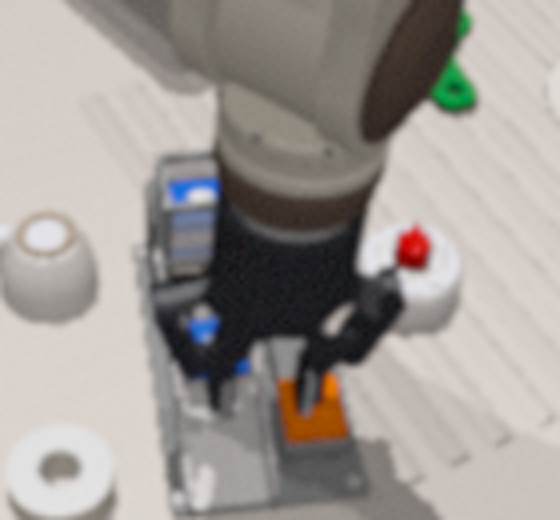

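The blue tablet is in the chute at about (205–245, 330–365), against the finger, and the key is fully down. I'll hold briefly, then raise slowly.

Call:
jog_arm(increments={"steps": [[0,0,-0.001,0,0.038],[0,0,-0.001,0,0.038],[0,0,-0.001,0,0.038],[0,0,-0.001,0,0.038],[0,0,-0.001,0,0.038]]})

```text
time: 6.67
ee_pos: [0.4843, 0.2445, 0.0563]
tcp_rot: [178.2, -0.1, 159.8]
wrist_force: [-2.1, -3.5, 11.1]
opening: 0.0381
grasp_force: 6.1
```

Call:
jog_arm(increments={"steps": [[0,0,-0.001,0,0.038],[0,0,-0.002,0,0.038],[0,0,-0.003,0,0.038],[0,0,-0.004,0,0.038],[0,0,-0.005,0,0.038]]})

```text
time: 7.08
ee_pos: [0.4842, 0.2444, 0.0603]
tcp_rot: [178.3, -0.1, 159.8]
wrist_force: [2.0, -0.3, 3.6]
opening: 0.0378
grasp_force: 1.5
```

Call:
jog_arm(increments={"steps": [[0,0,-0.001,0,0.038],[0,0,-0.002,0,0.038],[0,0,-0.003,0,0.038],[0,0,-0.004,0,0.038],[0,0,-0.005,0,0.038]]})

```text
time: 7.5
ee_pos: [0.4838, 0.2443, 0.0652]
tcp_rot: [178.3, -0.2, 159.8]
wrist_force: [0.6, 0.1, 3.4]
opening: 0.038
grasp_force: 1.1
```

Call:
jog_arm(increments={"steps": [[0,0,-0.001,0,0.038],[0,0,-0.001,0,0.038],[0,0,-0.001,0,0.038],[0,0,-0.001,0,0.038]]})

```text
time: 7.83
ee_pos: [0.4836, 0.2441, 0.0659]
tcp_rot: [178.3, -0.2, 159.8]
wrist_force: [-1.1, 0.6, -0.6]
opening: 0.0381
grasp_force: 0.1
```

```bash
python3 - <<'E'
from workcell import bot, vision
import cv2,numpy as np
b=vision.camera("scene")[140:270,280:420]
cv2.imwrite("pics/e.png",cv2.resize(b,None,fx=4,fy=4,interpolation=cv2.INTER_CUBIC))
E
```

```text
(no output)
```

View pics/e.png

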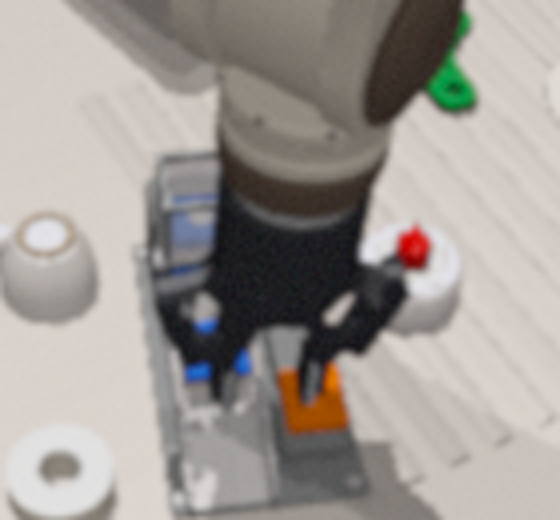

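The stack in the magazine has dropped one tablet, the key is free at (315,400), and the popped tablet rests behind the finger at (190–250, 330–400). I'll check quickly that it is at rest, then hand in.

Call:
jog_arm(increments={"steps": [[0,0,-0.0005,0,0.038],[0,0,-0.0005,0,0.038],[0,0,-0.0005,0,0.038],[0,0,-0.0005,0,0.038]]})

```text
time: 8.22
ee_pos: [0.4839, 0.2442, 0.0667]
tcp_rot: [178.3, -0.2, 159.8]
wrist_force: [-0.5, -0.1, -0.3]
opening: 0.0381
grasp_force: 0.1
```

```bash
python3 - <<'E'
from workcell import bot, vision
import cv2,numpy as np
b=cv2.resize(vision.camera("scene")[140:270,280:420],None,fx=4,fy=4,interpolation=cv2.INTER_CUBIC)
a=cv2.imread("pics/e.png")
f=lambda i:np.argwhere(cv2.inRange(cv2.cvtColor(i[315:420,150:270],cv2.COLOR_BGR2HSV),(105,150,100),(125,255,255))>0).mean(0)
print(f(a),f(b),bot.get_obs()["wrist_force"])
E
```

```text
[43.96551724 63.92440318] [43.90545939 63.85885486] [-1.14600679 -0.79344086 -0.17206077]
```

```bash
python3 -c "
from workcell import bot, vision
print(bot.job_done())"
```

```text
the job is handed in; nothing more can be done
None
```

I handed the job in at about 8.3 s, but `job_done()` returned no verdict: the last pictures and force readings show one tablet popped and at rest against the finger in the chute, the key released, and the next tablet dropped in the magazine.

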